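# Shorten the sink squeegee: button in, slide, click

## Task

The squeegee's handle has been pulled out of its sleeve: pinch the red spring button flush with the tube, slide the tube down so that the button slips in under the sleeve's mouth, and push the handle on until the button pops fully out through the hole in the sleeve's side. Then let go, and leave the other things on the drainboard standing where they are.

Things in the scene. Friction and masses are not known exactly. Their poses are not given: they have to be found in the camera images.
- sleeve: Blue plastic tube of the sink squeegee, fixed in a white stand; slopes 38 degrees up to the robot's right, its 206-wide rubber blade low on the left. Outer diameter 31, inner 26, 130 long. Origin: centre of its open upper mouth, 140 above the board. x axis: up along the tube to the grip; y: level, to the button's and hole's side, away from the robot; z: square to the tube, up and to the left.
- hole (a point): Centre of the hole in the +y side of the sleeve, on its outer surface, 50 below the mouth along the tube. Hole 20 long (along the tube) by 9 wide, ringed by a thin white line; sleeve wall 2.5 thick. Same axes as the sleeve.
- button_face (a point): Middle of the outer face of the red spring button, which stands 7.5 proud of the +y side of the aluminium tube (diameter 22). Face 16 long along the tube, 7 wide, ends square: while it stands out the sleeve's mouth stops it. Moves with tube and button. Same axes as the sleeve.
- grip_mid (a point): Middle of the black grip with green rings at the upper end of the tube, on the centre line: diameter 28, 80 long, 110 up the tube from the button's middle. Same axes as the sleeve. Moves with the tube.
- handle (a joint): How far the tube is slid down into the sleeve (m). 0: button's middle 45 mm outside the mouth; starts at 0 to 0.02. Button's front end meets the mouth at 0.037; button centred in the hole at 0.095 (2 mm play either way); stop at 0.11. The tube cannot turn or come out; it rubs with about 3 N, a little more with the button inside, and stays where left.
- button (a joint): How far the button is pressed (m): 0 out, 0.0075 flush with the tube, about 0.0055 inside the sleeve. 4 N to start, 9 N flush; springs out when let go unless about 3 mm or more of its front (lower) end is under the sleeve's rim. So pinch its rear (upper) part against the tube's far side and leave the front 5 mm free: it goes under the rim before the finger meets the rim.
- tub: Bystander: yellow open tub, diameter 90, 40 high. Origin: centre of underside.
- mug: Bystander: white mug, diameter 76, 85 high, handle on its +y side. Origin: centre of underside.
- cup: Bystander: clear plastic cup, diameter 80, 110 high. Origin: centre of underside.
- plate: Bystander: white plate, diameter 200, 22 high. Origin: centre of underside.
- jar: Bystander: clear jar with pink lid, diameter 90, 180 high. Origin: centre of underside.
- soap: Bystander: green pump soap bottle, diameter 60, 187 high. Origin: centre of underside.
- spoon: Bystander: steel spoon lying on the board. Origin: underside.

How it is judged:
By the outcome, as a careful person would: the job done as asked, in the order asked, and still so for the second after the job is handed in, with the robot touching nothing.
It also fails if it takes over 48 s, if anything falls off the work surface, if the arm or the gripper's body presses on something with over 40 N, if the wrist force passes 120 N, or if a joint passes its speed limit or range.

## Robot

A 6-joint arm with a two-finger parallel gripper is mounted at the origin on the work surface. World frame = base frame: x ahead of the robot, y to its left, z up, the work surface at z = 0. Lengths are in m, angles in rad, forces in N, time in s.
With the tool pointing down it reaches from about 0.3 to 0.775 m from the base axis. Payload 14.6 kg.
Tool frame: the origin (TCP) lies at the centre of the arm's flange, where the gripper is bolted on; the fingertips stand 199 mm ahead of it and the grasp point (between the pads) lies 180 mm ahead of it; z points along the fingers, y is the line along which they close (so a half turn about z gives the same grasp; the last joint's range is limited). The gripper opens to 94 mm and grips with 3 to 60 N. Pads are 16 mm wide; open, the fingers measure 119 mm over their backs; the gripper's body (75 mm by 177 mm) begins 78 mm behind the grasp point.
Start: joints at [1.138, 0.3, 1.521, -0, 1.321, -0.067], TCP at [0.197, 0.514, 0.405] pointing down, gripper open.
Joint ranges: [-3.03, 3.03], [-0.79, 2.21], [0.23, 2.52], [-1.04, 4.18], [0, 3.07], [-2.55, 2.55]. Speed limits (rad/s): [2.22, 2.22, 2.57, 3.14, 3.14, 3.14].

## Interface

Orientations are given as [roll, pitch, yaw] about the fixed x, y, z axes, in that order (R = Rz(yaw) Ry(pitch) Rx(roll)).
In Python, from station import ctrl gives the robot as it stands. The module is installed in compiled form; this text tells all that it offers.
- The arm moves only by the tool servo_tool, never from a script. Its argument "motion" is a list of rows, each a list of 5 numbers: the closure, from 0 (fully open) to 1 (shut), then the shift along the world's x, y, z in cm, then the turn about the world's z in degrees. A call has 1 to 20 rows; each row is the pose to reach, as a shift and turn from the pose commanded when the call began; what a row does not reach only later rows make up. A row lasts 1/8 s, in which the tool goes at most 62.5 mm and 10.7 degrees, less where a joint would pass 70% of its speed; a pose out of reach is approached as far as the arm can. A call with a gripper value outside its range is refused whole. The fingers move at their own pace and stop on an object; "squeeze" is the grip in N (left out, the last holds). Time passes only in rows, so rows that repeat a pose let the fingers close. It gives the time, the measured TCP pose, the force, the opening and the grip force at its end, in the units of the state.
- ctrl.get_obs(): the state, without advancing time (a new reading comes with each control period).
- ctrl.camera(name): name is "side" or "top" or "wrist"; returns a dict with "image" (480x640x3 uint8, red, green, blue), "fx", "fy", "cx", "cy" (pixels), "dist" ([k1, k2, p1, p2, k3] as OpenCV has them; the pictures are not rectified), "camera_from_world" (4x4, takes a point from world to camera coordinates); the wrist camera has in their place "hand_eye" (4x4, takes a point from camera to tool coordinates, whose origin is the TCP and whose axes are the flange's). Camera axes: x right, y up, looking along -z (the intrinsics and any distortion apply to the point x, -y, -z); pixel columns grow to the right and rows downward; lengths in m; the calibration is good to about 2 mm. A picture is of the moment at which its call begins: read the wrist's pose just before it. There is no depth.
- ctrl.hand_in(): hands the job in; it is judged then, once.
The state is a dict: "time_s": time; "qpos": joint angles; "joint_vel": joint speeds; "tau": joint torques, N m; "ee_pos": TCP position; "eef_rot": TCP orientation; "force": force on the tool from outside, world axes, zero at the start; "moment": the same for the moment, N m; "grip_width": finger opening in m; "grip_force": force on a finger pad.
Only numpy, scipy, OpenCV 4.12 (cv2) and the standard library are available. Lean on these libraries where they do the work, as an engineer would, in place of code of your own. Each camera call takes 0.05 s, during which the arm holds its last target. There are 200 camera calls.

## Working session

There is one attempt and no reset: what is moved stays moved. The work goes in short steps, Python scripts to look and compute and a tool call to move; the robot and the scene stay as the last step left them, time stands still between calls to the robot, and variables do not carry over. Pictures are saved under pics/ and viewed, at most 10 in all, crops included, and the job is handed in when it is done.

Besides the shell and the picture viewer there is one more tool, called after "Emit:" by a JSON object that holds its "api" and its "payload". servo_tool: Moves the arm, as the interface text tells. Its arguments: {"type":"object","properties":{"motion":{"type":"array","items":{"type":"array","items":{"type":"number"}}},"squeeze":{"type":"number"}},"required":["motion"]}

```bash
mkdir -p pics; cat > h.py <<'E'
import numpy as np, cv2
from station import ctrl
def snap(n,f):
    o=ctrl.get_obs(); c=ctrl.camera(n); cv2.imwrite('pics/'+f,c['image'][:,:,::-1]); np.save('pics/'+f+'.npy',{'c':c,'o':o},allow_pickle=True); return c,o
def load(f):
    d=np.load('pics/'+f+'.npy',allow_pickle=True).item(); return d['c'],d['o']
def rot(r):
    from scipy.spatial.transform import Rotation as R
    return R.from_euler('xyz',r).as_matrix()
def wfc(c,o=None):
    if 'camera_from_world' in c: return np.linalg.inv(c['camera_from_world'])
    T=np.eye(4);T[:3,:3]=rot(o['eef_rot']);T[:3,3]=o['ee_pos']; return T@c['hand_eye']
def K(c): return np.array([[c['fx'],0,c['cx']],[0,c['fy'],c['cy']],[0,0,1.]])
def ray(c,o,uv):
    p=cv2.undistortPoints(np.array([[uv]],float),K(c),np.array(c['dist'],float))[0,0]
    T=wfc(c,o); d=T[:3,:3]@np.array([p[0],-p[1],-1]); return T[:3,3],d/np.linalg.norm(d)
def tri(rs):
    A=sum(np.eye(3)-np.outer(d,d) for p,d in rs); b=sum((np.eye(3)-np.outer(d,d))@p for p,d in rs)
    x=np.linalg.solve(A,b); return x,[np.linalg.norm(np.cross(x-p,d)) for p,d in rs]
def proj(c,o,X):
    T=np.linalg.inv(wfc(c,o)); q=T[:3,:3]@np.array(X)+T[:3,3]; q=np.array([q[0],-q[1],-q[2]])
    return cv2.projectPoints(q.reshape(1,1,3),np.zeros(3),np.zeros(3),K(c),np.array(c['dist'],float))[0].ravel()
E
python3 - <<'E'
from h import *
for n in ['side','top','wrist']:
    c,o=snap(n,n+'0.png'); print(n,wfc(c,o)[:3].round(3).tolist(),c['fx'])
print(o)
E
```

```text
side [[0.919, 0.185, -0.348, 0.007], [-0.394, 0.472, -0.789, -1.174], [0.018, 0.862, 0.507, 0.912]] 616.081831856063
top [[-0.019, 0.999, -0.046, 0.461], [-1.0, -0.018, 0.021, -0.016], [0.02, 0.046, 0.999, 1.197]] 451.46804584171
wrist [[0.358, -0.903, -0.239, 0.129], [0.934, 0.346, 0.094, 0.54], [-0.002, -0.257, 0.966, 0.385]] 385.45852515404795
{'time_s': 0.1, 'qpos': array([ 1.13843801e+00,  3.00399528e-01,  1.52152903e+00,  1.58864069e-05,
        1.32069867e+00, -6.65864793e-02]), 'joint_vel': array([ 8.66202350e-05, -1.66470058e-03, -1.91688015e-03,  1.52462636e-03,
        3.06847880e-03,  4.52746379e-04]), 'tau': array([ 1.71833359e-03, -5.32636464e+01, -3.53284943e+01,  7.09885382e-02,
        2.35580618e-02, -4.94346614e-05]), 'ee_pos': array([0.19669906, 0.5135874 , 0.4041475 ]), 'eef_rot': array([-3.14056139e+00, -8.41918701e-05,  2.77581683e+00]), 'force': array([ 0.20378597,  0.99117877, -0.74224446]), 'moment': array([0.01748364, 0.0287875 , 0.00517347]), 'grip_force': 0.0, 'grip_width': 0.09391728765006191}
```

View pics/side0.png

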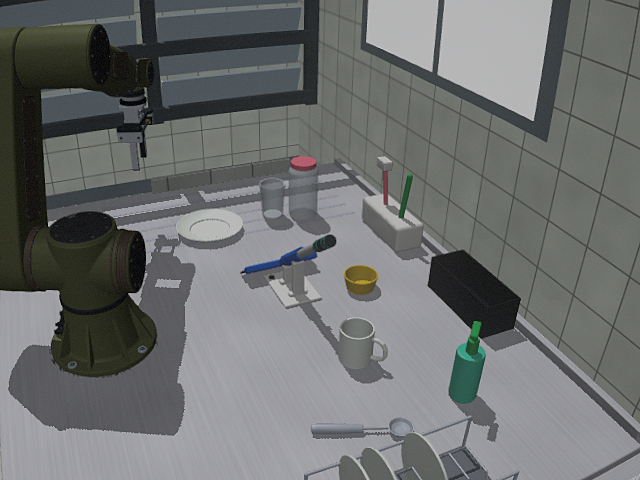

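View pics/top0.png

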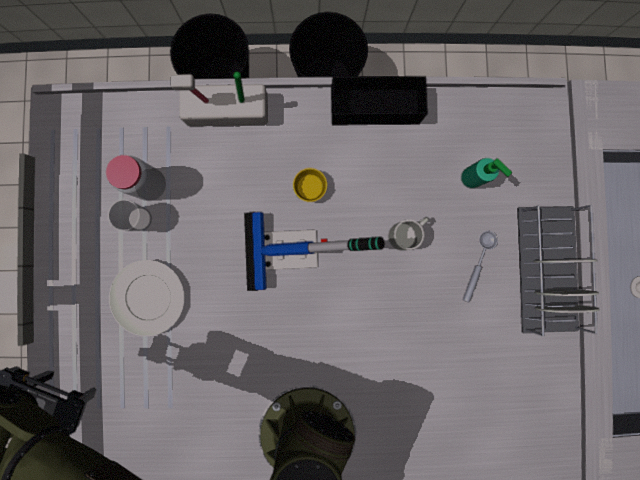

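The side view shows the squeegee at about (290,262), with the grip end at (325,242). In the top view the blue sleeve runs (265,250) to (312,247), the red button is at (324,240), and the grip runs (347,244) to (384,243). The mug, at (408,235), is just past the grip end.

```bash
python3 - <<'E'
from h import *
for f in ['side0.png','top0.png']:
    c,o=load(f); im=c['image'].copy(); hsv=cv2.cvtColor(im,cv2.COLOR_RGB2HSV)
    x,y=(230,220) if 'side' in f else (230,200)
    cr=im[y:y+80,x:x+200] if 'top' in f else im[y:y+90,x:x+130]
    cv2.imwrite('pics/crop_'+f,cv2.resize(cr,None,fx=4 if 'top' in f else 6,fy=4 if 'top' in f else 6,interpolation=cv2.INTER_CUBIC)[:,:,::-1])
    m=cv2.inRange(hsv,(0,150,80),(6,255,255)); n,l,s,ce=cv2.connectedComponentsWithStats(m)
    print(f,[(s[i].tolist(),ce[i].round(1).tolist()) for i in range(1,n) if s[i,4]>4])
c,o=load('top0.png')
for uv in [(324,240),(366,243.5)]:
    for z in (.16,.225):
        p,d=ray(c,o,uv); print(uv,z,(p+d*(z-p[2])/d[2]).round(4))
c,o=load('wrist0.png');print(c['hand_eye'].round(3))
E
```

```text
side0.png []
top0.png [([321, 239, 6, 3, 15], [323.6, 240.1])]
(324, 240) 0.16 [ 0.5035 -0.0493  0.16  ]
(324, 240) 0.225 [ 0.5009 -0.0473  0.225 ]
(366, 243.5) 0.16 [ 0.4937 -0.146   0.16  ]
(366, 243.5) 0.225 [ 0.4917 -0.1379  0.225 ]
[[-0.     0.966  0.257  0.073]
 [ 1.     0.     0.001  0.   ]
 [ 0.001  0.257 -0.966  0.02 ]
 [ 0.     0.     0.     1.   ]]
```

View pics/crop_side0.png

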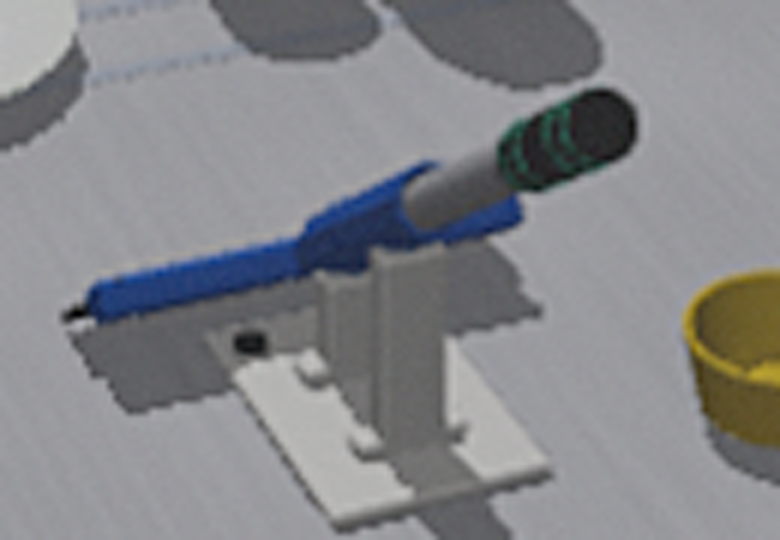

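The crop shows the tube entering the sleeve at about side pixel (300,253). The grip's end cap is at about (330,241). Next I move the wrist camera over it.

Emit:
{"api": "servo_tool", "payload": {"motion": [[0, 0, 0, 5.6, 0], [0, 3, -6, 5.6, -10], [0, 6, -12, 5.6, -20], [0, 9, -18, 5.6, -30], [0, 12, -24, 5.6, -40], [0, 15, -30, 5.6, -50], [0, 18, -36, 5.6, -60], [0, 21, -42, 5.6, -69], [0, 25, -48, 5.6, -69], [0, 29, -53, 5.6, -69], [0, 29, -56.5, 5.6, -69], [0, 29, -56.5, 5.6, -69], [0, 29, -56.5, 5.6, -69]]}}

```text
time_s: 1.78
ee_pos: [0.4867, -0.0515, 0.4603]
eef_rot: [-3.141, -0.0, 1.57]
force: [0.0, 0.3, -0.0]
grip_width: 0.0937
grip_force: 0.0
```

```bash
python3 -c "
from h import *
c,o=snap('wrist','w1.png');print(o['ee_pos'],o['eef_rot'],o['qpos'],o['time_s'])"
```

```text
[ 0.48670535 -0.05150796  0.46032937] [-3.14085121e+00 -2.91595957e-04  1.57041010e+00] [-1.80311728e-01  1.24100801e-01  1.60371183e+00  1.56103619e-04
  1.41456168e+00 -1.79949961e-01] 1.775
```

Emit:
{"api": "servo_tool", "payload": {"motion": [[0, 6, 0, 0, 0], [0, 10, 0, 0, 0], [0, 10, 0, 0, 0], [0, 10, 0, 0, 0]]}}

```text
time_s: 2.33
ee_pos: [0.5861, -0.0501, 0.4608]
eef_rot: [-3.141, -0.0, 1.573]
force: [0.1, -0.8, -0.2]
grip_width: 0.0941
grip_force: 0.0
```

```bash
python3 -c "
from h import *
c,o=snap('wrist','w2.png');print(o['ee_pos'],o['eef_rot'],o['qpos'],o['time_s'])
a=load('w1.png')[0]['image'];b=c['image']
cv2.imwrite('pics/w12.png',np.hstack([a[60:460,120:520],b[60:460,120:520]])[:,:,::-1])"
```

```text
[ 0.58610812 -0.05013684  0.46081156] [-3.14146163e+00 -6.28757387e-05  1.57308611e+00] [-1.47598212e-01  3.52070779e-01  1.32272128e+00  4.28358294e-05
  1.46693954e+00 -1.49892447e-01] 2.325
```

View pics/w12.png

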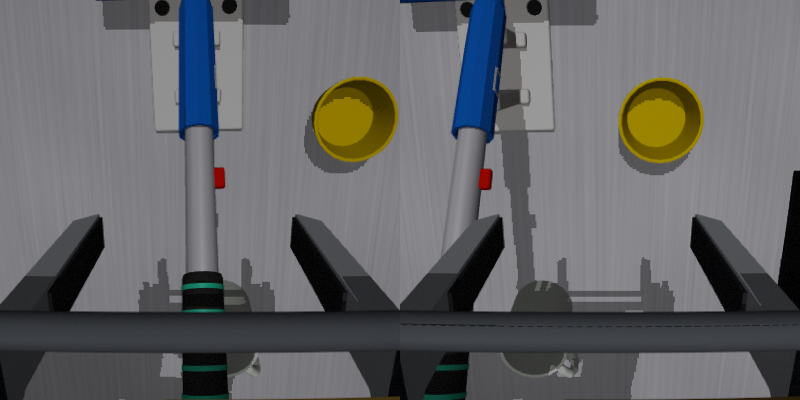

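Both wrist views show the blue sleeve, with its mouth at about full-frame (320,190) in w1 and (195,193) in w2. The red button is at (340,238) and (205,239), and the tub is well clear on the right. I fit the sleeve's edge planes next.

```bash
cat > m.py <<'E'
from h import *
def lineplane(c,o,pts):
    R=np.array([ray(c,o,p)[1] for p in pts]); n=np.linalg.svd(R)[2][2]
    keep=abs(R@n)<0.002; n=np.linalg.svd(R[keep])[2][2]; return n if n[0]>0 else -n, keep.sum()
def sleeve(f):
    c,o=load(f); hsv=cv2.cvtColor(c['image'],cv2.COLOR_RGB2HSV); m=cv2.inRange(hsv,(100,150,40),(125,255,255)); m[:75]=0;m[:,450:]=0
    n,l,s,ce=cv2.connectedComponentsWithStats(m); k=1+s[1:,4].argmax(); m=l==k
    rows=np.where(m.any(1))[0]; L=[];R=[]
    for r in rows[:-10]:
        x=np.where(m[r])[0]; L.append((x[0]-.5,r)); R.append((x[-1]+.5,r))
    nl,a=lineplane(c,o,L); nr,b=lineplane(c,o,R); print(f,s[k],len(L),a,b)
    cam=ray(c,o,(320,240))[0]; n=nl+nr; return n/np.linalg.norm(n),cam,rows[-1],m
def axis(fs=('w1.png','w2.png')):
    S=[sleeve(f) for f in fs]; d=np.cross(S[0][0],S[1][0]); d/=np.linalg.norm(d); d*=np.sign(d[2])
    A=np.array([S[0][0],S[1][0],d]); b=np.array([S[0][0]@S[0][1],S[1][0]@S[1][1],d@[.48,-.02,.14]]); return np.linalg.solve(A,b),d,S
E
python3 - <<'E'
from m import *
P,d,S=axis(); print('axis',P,d,'elev',np.degrees(np.arcsin(d[2])),'yaw',np.degrees(np.arctan2(d[0],-d[1])))
Pm=P+d*(.14-P[2])/d[2]; print('mouth by height',Pm)
y=np.cross([0,0,1],d); y/=np.linalg.norm(y); z=np.cross(d,y)
print('y',y,'z',z)
for f in ('w1.png','w2.png'):
    c,o=load(f); print(f,'pred mouth left/right/top',[proj(c,o,Pm+v).round(1).tolist() for v in (.0155*y,-.0155*y,.0155*z)])
    hsv=cv2.cvtColor(c['image'],cv2.COLOR_RGB2HSV); m=cv2.inRange(hsv,(0,150,60),(6,255,255))|cv2.inRange(hsv,(174,150,60),(180,255,255))
    n,l,s,ce=cv2.connectedComponentsWithStats(m); k=1+s[1:,4].argmax(); print('red',s[k],ce[k])
    p,q=ray(c,o,ce[k])
    for off in (0,.002,.0035):
        X=p+q*((Pm+off*z-p)@z)/(q@z); print(off,'s,y',(X-Pm)@d,(X-Pm)@y)
    for s_ in (.025,.035,.045): print(s_,[proj(c,o,Pm+s_*d+e*d+.0185*y+.0035*z).round(1).tolist() for e in (-.008,.008)])
E
```

```text
w1.png [ 299   75   40  125 4155] 115 115 92
w2.png [ 172   75   54  128 4358] 118 116 27
axis [ 0.48900924 -0.019272    0.14065464] [ 0.01991531 -0.7934613   0.60829479] elev 37.46630672502913 yaw 1.4377814225064638
mouth by height [ 0.48898781 -0.01841808  0.14      ]
y [ 0.99968516  0.02509139 -0.        ] z [-0.01526296  0.60810327  0.79371119]
w1.png pred mouth left/right/top [[338.0, 191.2], [298.4, 192.2], [317.9, 181.3]]
red [334 228  11  21 211] [338.8056872  237.76777251]
0 s,y 0.03950546721964746 0.014463747614174977
0.002 s,y 0.04034432064290942 0.014357699872987953
0.0035 s,y 0.04097346071035593 0.014278164067097686
0.025 [[343.1, 208.4], [344.1, 227.7]]
0.035 [[343.7, 220.4], [344.7, 240.2]]
0.045 [[344.3, 232.7], [345.4, 253.0]]
w2.png pred mouth left/right/top [[211.4, 192.7], [172.6, 193.8], [185.6, 183.1]]
red [198 228  14  22 236] [204.51694915 238.87711864]
0 s,y 0.039325334699943884 0.013771143703432197
0.002 s,y 0.04017546788211973 0.014423021562777649
0.0035 s,y 0.04081306776875158 0.014911929957286763
0.025 [[212.1, 209.9], [210.3, 229.1]]
0.035 [[211.0, 221.8], [209.1, 241.5]]
0.045 [[209.8, 234.0], [207.9, 254.3]]
```

The geometry agrees: elevation is 37.5° and the button sits at s≈40 mm, 14.4 mm off-axis. I'll straddle the button with the fingers open and check.

Emit:
{"api": "servo_tool", "payload": {"motion": [[0, -6, -0.95, 0, 1.3], [0, -9.6, -0.95, 0, 1.3], [0, -9.6, -0.95, 0, 1.3], [0, -9.6, -0.95, -4, 1.3], [0, -9.6, -0.95, -8, 1.3], [0, -9.6, -0.95, -10.3, 1.3], [0, -9.6, -0.95, -10.3, 1.3], [0, -9.6, -0.95, -10.3, 1.3]]}}

```text
time_s: 3.38
ee_pos: [0.491, -0.0608, 0.3589]
eef_rot: [3.14, 0.0, 1.594]
force: [0.2, -0.1, -0.3]
grip_width: 0.0939
grip_force: 0.0
```

```bash
python3 -c "
from h import *
c,o=snap('wrist','w3.png');print(o['ee_pos'],o['eef_rot'],o['force'],o['time_s'])
"
```

```text
[ 0.49104926 -0.06080657  0.35892441] [3.13984505e+00 3.74912132e-04 1.59435723e+00] [ 0.22607163 -0.13978587 -0.34183557] 3.375
```

View pics/w3.png

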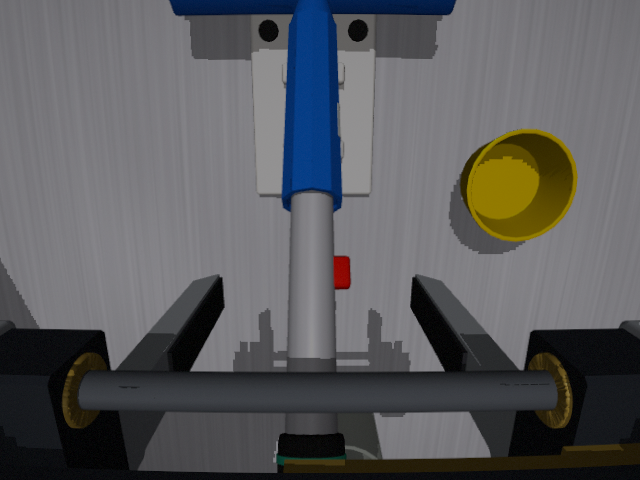

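The fingers straddle the tube. The pad tips are at (223,278) and (412,278), the tube's edges are at about (290,275) and (334,275), and the red button covers (334–350, 257–289). The tube sits about 5 px left of the finger mid-line, so I'll quantify that.

```bash
python3 - <<'E'
from h import *
c,o=load('w3.png'); im=c['image'].astype(int)
for z in (.199,.19): print(z,[proj(c,o,np.array(o['ee_pos'])+rot(o['eef_rot'])@[.008,s*.047,z]).round(1).tolist() for s in (-1,0,1)])
for r in (225,245,265,280,300): 
    g=im[r].sum(1); print(r,'tubegrad',[int(i) for i in np.where(abs(np.diff(g[270:350]))>60)[0]+270])
for r in (278,282,286):
    g=im[r].sum(1); print(r,[int(i) for i in np.where(abs(np.diff(g[180:450]))>90)[0]+180])
Pm=np.array([.48899,-.01842,.14]); d=np.array([.0198,-.7877,.6157])
for s in (0,.03,.04): print(proj(c,o,Pm+s*d))
hsv=cv2.cvtColor(c['image'],cv2.COLOR_RGB2HSV); m=cv2.inRange(hsv,(0,150,60),(6,255,255))
n,l,s,ce=cv2.connectedComponentsWithStats(m); k=1+s[1:,4].argmax(); print('red',s[k],ce[k])
y=np.array([.9997,.0251,0]); z=np.cross(d,y); p,q=ray(c,o,ce[k]); X=p+q*((Pm+.002*z-p)@z)/(q@z); print((X-Pm)@d,(X-Pm)@y)
E
```

```text
0.199 [[219.0, 275.7], [313.8, 275.8], [408.6, 275.7]]
0.19 [[214.4, 282.3], [313.6, 282.4], [412.9, 282.3]]
225 tubegrad [289, 290, 332, 333]
245 tubegrad [333]
265 tubegrad [288]
280 tubegrad [288]
300 tubegrad [287, 334]
278 [221, 222, 349, 350, 411, 412]
282 [191, 221, 222, 350, 411, 412, 418]
286 [222, 223, 349, 410, 411]
[311.16888783 200.1415945 ]
[310.94430029 253.92909605]
[310.86584039 273.369183  ]
red [333 256  17  33 505] [341.37821782 272.20594059]
0.04010579135870296 0.014550934398775472
```

The tube is 2.8 mm off the finger mid-line toward −x. I correct that, go to the final depth and pinch.

Emit:
{"api": "servo_tool", "payload": {"motion": [[0, -0.28, 0.2, -0.15, 0], [0, -0.28, 0.2, -0.15, 0], [0.5, -0.28, 0.2, -0.15, 0], [0.7, -0.28, 0.2, -0.15, 0], [1, -0.28, 0.2, -0.15, 0], [1, -0.28, 0.2, -0.15, 0], [1, -0.28, 0.2, -0.15, 0], [1, -0.28, 0.2, -0.15, 0], [1, -0.28, 0.2, -0.15, 0], [1, -0.28, 0.2, -0.15, 0]], "squeeze": 25}}

```text
time_s: 4.68
ee_pos: [0.4883, -0.0589, 0.3563]
eef_rot: [3.139, 0.0, 1.594]
force: [7.8, -0.8, -3.1]
grip_width: 0.0216
grip_force: 25.0
```

```bash
python3 -c "
from h import *
c,o=snap('wrist','w4.png');print(o['ee_pos'],o['eef_rot'],o['force'],o['grip_width'],o['time_s'])
cv2.imwrite('pics/w4c.png',cv2.resize(c['image'][170:370,220:420],None,fx=3,fy=3)[:,:,::-1])
"
```

```text
[ 0.48829686 -0.05889282  0.35629142] [3.13943795e+00 1.13373528e-04 1.59412604e+00] [ 7.77855501 -0.76941298 -3.07211901] 0.021620212276572476 4.675
```

View pics/w4c.png

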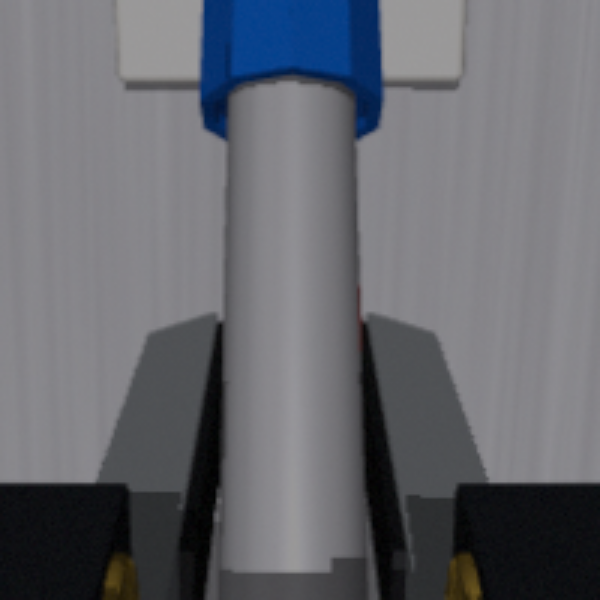

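The button is pinched flush: opening is 21.6 mm, and a red sliver shows at crop (360,290–345) with its front free. Now I slide down along the tube axis.

Emit:
{"api": "servo_tool", "payload": {"motion": [[1, -0.01, 0.39, -0.31, 0], [1, -0.02, 0.79, -0.62, 0], [1, -0.03, 1.18, -0.92, 0], [1, -0.04, 1.58, -1.23, 0], [1, -0.05, 1.97, -1.54, 0], [1, -0.06, 2.36, -1.85, 0], [1, -0.06, 2.6, -2.03, 0], [1, -0.07, 2.75, -2.15, 0], [1, -0.07, 2.87, -2.25, 0], [1, -0.07, 2.87, -2.25, 0], [1, -0.07, 2.87, -2.25, 0]]}}

```text
time_s: 6.1
ee_pos: [0.4876, -0.0307, 0.3346]
eef_rot: [3.139, 0.002, 1.594]
force: [2.3, -6.4, 6.6]
grip_width: 0.0212
grip_force: 30.1
```

```bash
python3 -c "
from h import *
c,o=snap('wrist','w5.png');print(o['ee_pos'],o['force'],o['grip_width'],o['time_s'])
cv2.imwrite('pics/w5c.png',cv2.resize(c['image'][170:370,220:420],None,fx=3,fy=3)[:,:,::-1])
"
```

```text
[ 0.4875529  -0.03073142  0.33455051] [ 2.25917332 -6.35443387  6.55517875] 0.021167388965424378 6.1
```

View pics/w5c.png

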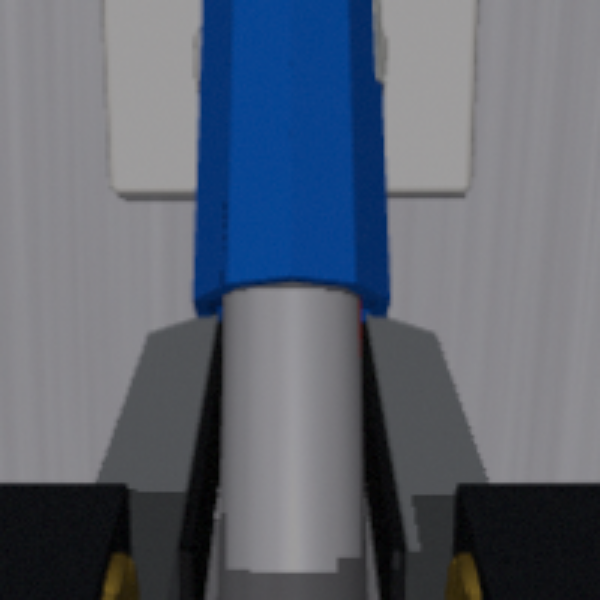

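The rim at crop row ~312 has nearly reached the fingertips at ~320, and the button's front appears to be under it. I nudge a little further to check for rim contact.

Emit:
{"api": "servo_tool", "payload": {"motion": [[1, 0, 0.08, -0.06, 0], [1, 0, 0.12, -0.09, 0], [1, 0, 0.12, -0.09, 0]]}}

```text
time_s: 6.52
ee_pos: [0.4875, -0.0301, 0.3343]
eef_rot: [3.139, 0.004, 1.594]
force: [-2.8, -13.2, 13.3]
grip_width: 0.0213
grip_force: 35.9
```

The axial force rose to about 19 N, so the fingers are on the rim. I open and look.

Emit:
{"api": "servo_tool", "payload": {"motion": [[0.6, 0, 0, 0, 0], [0.2, 0, 0, 0, 0], [0, 0, 0, 0, 0], [0, 0, 0, 0, 0], [0, 0, 0, 5, 0], [0, 0, 0, 9, 0], [0, 0, 0, 9, 0], [0, 0, 0, 9, 0]]}}

```text
time_s: 7.52
ee_pos: [0.4871, -0.0289, 0.4218]
eef_rot: [-3.14, -0.0, 1.594]
force: [0.2, 0.5, -0.6]
grip_width: 0.0934
grip_force: 0.0
```

```bash
python3 -c "
from h import *
c,o=snap('wrist','w6.png');print(o['ee_pos'],o['force'],o['grip_width'],o['time_s'])
hsv=cv2.cvtColor(c['image'],cv2.COLOR_RGB2HSV); m=cv2.inRange(hsv,(0,150,60),(6,255,255))
n,l,s,ce=cv2.connectedComponentsWithStats(m); print('red',s[1:])
cv2.imwrite('pics/w6c.png',cv2.resize(c['image'][100:400,220:420],None,fx=2,fy=2)[:,:,::-1])
Pm=np.array([.48899,-.01842,.14]); d=np.array([.0198,-.7877,.6157])
print([proj(c,o,Pm+s*d).round(1).tolist() for s in (0,.08,.12,.16)])
"
```

```text
[ 0.48709207 -0.02893393  0.42177156] [ 0.18398571  0.47343991 -0.63022963] 0.0934277874740885 7.525
red [[334 231   4  17  53]]
[[318.4, 231.4], [318.6, 348.8], [318.7, 418.7], [318.9, 496.9]]
```

View pics/w6c.png

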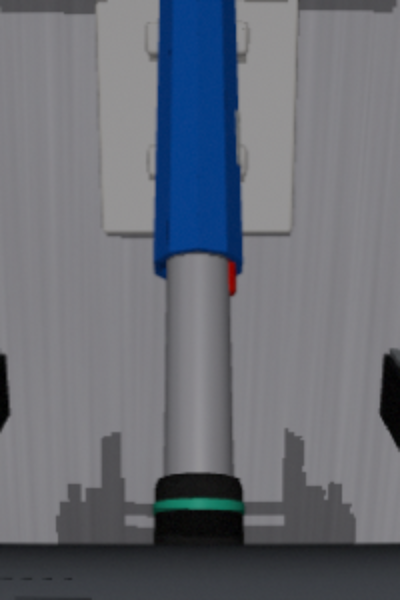

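The button stays held under the rim: a 4×17 px red sliver at full-frame (334–338, 231–248). The grip's lower end is at about row 337. Next I grasp the grip.

Emit:
{"api": "servo_tool", "payload": {"motion": [[0, 0.1, -4, 0, 0], [0, 0.27, -8, 0, 0], [0, 0.27, -8, 0, 0], [0, 0.27, -8, -3.1, 0], [0, 0.27, -8, -3.1, 0], [0.4, 0.27, -8, -3.1, 0], [0.6, 0.27, -8, -3.1, 0], [1, 0.27, -8, -3.1, 0], [1, 0.27, -8, -3.1, 0], [1, 0.27, -8, -3.1, 0], [1, 0.27, -8, -3.1, 0]], "squeeze": 40}}

```text
time_s: 8.95
ee_pos: [0.4899, -0.109, 0.3918]
eef_rot: [-3.142, 0.0, 1.594]
force: [0.0, -0.2, -0.0]
grip_width: 0.0371
grip_force: 0.0
```

Emit:
{"api": "servo_tool", "payload": {"motion": [[1, 0, 0, 0, 0], [1, 0, 0, 0, 0], [1, 0, 0, 0, 0], [1, 0, 0, 0, 0]]}}

```text
time_s: 9.45
ee_pos: [0.4899, -0.109, 0.3917]
eef_rot: [-3.142, 0.0, 1.594]
force: [0.5, -1.0, 0.5]
grip_width: 0.0271
grip_force: 40.0
```

Emit:
{"api": "servo_tool", "payload": {"motion": [[1, -0.01, 0.39, -0.31, 0], [1, -0.02, 0.79, -0.62, 0], [1, -0.03, 1.18, -0.92, 0], [1, -0.04, 1.58, -1.23, 0], [1, -0.05, 1.97, -1.54, 0], [1, -0.06, 2.36, -1.85, 0], [1, -0.07, 2.76, -2.16, 0], [1, -0.08, 3.15, -2.46, 0], [1, -0.09, 3.55, -2.77, 0], [1, -0.1, 3.94, -3.08, 0], [1, -0.1, 3.94, -3.08, 0], [1, -0.1, 3.94, -3.08, 0]]}}

```text
time_s: 10.95
ee_pos: [0.489, -0.0695, 0.3607]
eef_rot: [-3.142, -0.001, 1.594]
force: [2.0, 1.0, -2.9]
grip_width: 0.0273
grip_force: 40.0
```

```bash
cat > r.py <<'E'
from h import *
import sys
c,o=snap('wrist',sys.argv[1]);print(o['ee_pos'],o['force'],o['grip_width'],o['time_s'])
hsv=cv2.cvtColor(c['image'],cv2.COLOR_RGB2HSV); m=cv2.inRange(hsv,(0,130,40),(8,255,255))
n,l,s,ce=cv2.connectedComponentsWithStats(m); print('red',s[1:])
Pm=np.array([.48899,-.01842,.14]); d=np.array([.0198,-.7877,.6157]); y=np.array([.9997,.0251,0])
print('hole',[proj(c,o,Pm+s*d+.0185*y).round(1).tolist() for s in (-.058,-.05,-.042)])
E
python3 r.py w7.png
```

```text
[ 0.4889506  -0.06946201  0.36073904] [ 2.02516253  0.95959488 -2.86878391] 0.027294671475569753 10.95
red [[345 101   5  26  88]]
hole [[348.0, 98.0], [348.5, 108.7], [349.0, 119.7]]
```

Emit:
{"api": "servo_tool", "payload": {"motion": [[1, -0.01, 0.08, -0.06, 0], [1, -0.01, 0.16, -0.12, 0], [1, -0.01, 0.16, -0.12, 0]]}}

```text
time_s: 11.38
ee_pos: [0.4889, -0.068, 0.3598]
eef_rot: [3.141, 0.0, 1.594]
force: [1.9, -1.4, 0.0]
grip_width: 0.0274
grip_force: 40.0
```

```bash
python3 r.py w8.png; python3 -c "
from h import *
a=load('w7.png')[0]['image'];b=load('w8.png')[0]['image']
cv2.imwrite('pics/w78.png',np.hstack([cv2.resize(i[70:220,300:400],None,fx=4,fy=4) for i in (a,b)])[:,:,::-1])"
```

```text
[ 0.48886199 -0.06804983  0.35979532] [ 1.87764453 -1.38630967  0.03483155] 0.027436382945024106 11.375
red [[345 101   5  26  88]]
hole [[348.0, 100.1], [348.5, 110.8], [349.0, 121.9]]
```

View pics/w78.png

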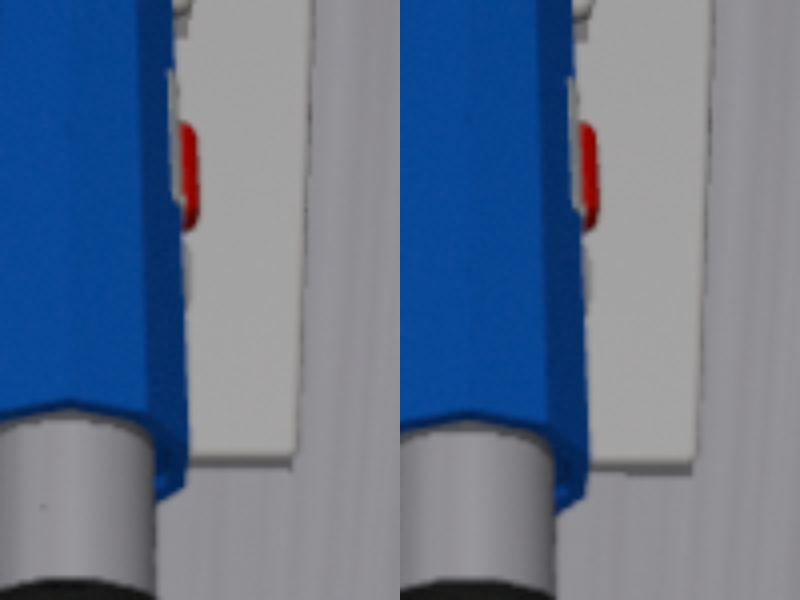

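The button stands out through the ringed hole, at crop (190,175), with its full ~3 mm protrusion in both frames. I release and lift clear.

Emit:
{"api": "servo_tool", "payload": {"motion": [[0.6, 0, 0, 0, 0], [0.2, 0, 0, 0, 0], [0, 0, 0, 0, 0], [0, 0, 0, 0, 0], [0, 0, 0, 0, 0], [0, 0, 0, 5, 0], [0, 0, 0, 10, 0], [0, 6, 0, 10, 0], [0, 10, 2, 10, 0], [0, 10, 2, 10, 0], [0, 10, 2, 10, 0]]}}

```text
time_s: 12.8
ee_pos: [0.5885, -0.0481, 0.4595]
eef_rot: [-3.141, -0.0, 1.594]
force: [0.1, -0.3, 0.0]
grip_width: 0.0939
grip_force: 0.0
```

```bash
python3 r.py w9.png; python3 -c "
from h import *
i=load('w9.png')[0]['image']
t=snap('top','top9.png')[0]['image']
cv2.imwrite('pics/fin.png',np.hstack([cv2.resize(i[40:260,120:320],(400,440)),cv2.resize(t[120:340,90:290],(400,440))])[:,:,::-1])"
```

```text
[ 0.58853727 -0.04808886  0.45952328] [ 0.08091061 -0.3275223   0.01912267] 0.09393800080007216 12.8
red [[214 135   7  18  92]]
hole [[220.3, 133.4], [219.3, 141.1], [218.3, 149.0]]
```

View pics/fin.png

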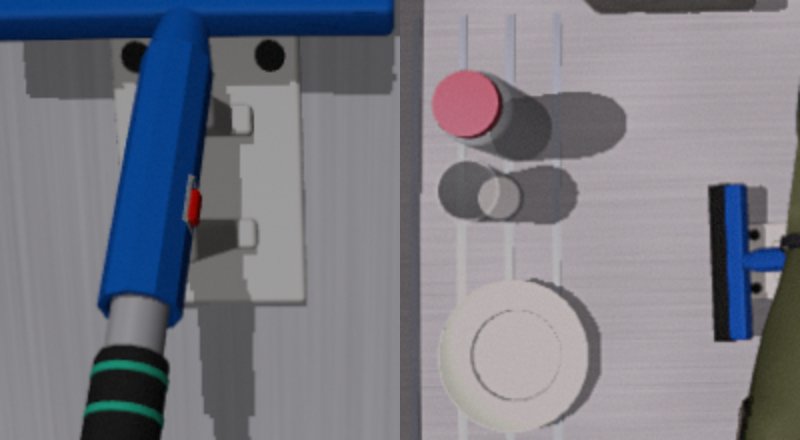

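The button stands proud through the ringed hole at left crop (194,207). The jar, cup and plate are where they were, and the robot touches nothing, so I hand in.

```bash
python3 -c "
from station import ctrl
print(ctrl.hand_in())"
```

```text
the job is handed in; nothing more can be done
None
```

The job is handed in: the handle is back in its sleeve, the red button stands out through the hole, and the gripper is open and clear at about 13 s of the 48 s allowed. The jar, cup and plate are where they were; I didn't check the other things again, but the arm never went near them.

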